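# Crank the blank feeder's gate open over the crate

### The job

Stand the open plywood crate on the table under the mouth of the tilted chute and let go of it. Then hold the wooden sleeve of the crank and wind the spring-loaded gate up until you feel it come firmly against its stop, without forcing it, keep it there for a moment while the four blanks slide out into the crate, and wind it gently back down until it is shut: do not let it fly back. Leave all four blanks in the crate, the crate standing flat, and the other things on the bench where they are.

Things in the scene. Friction and masses are not known exactly. Their poses are not given: they have to be found in the camera images.
- crate_mid (a point): Loose open plywood crate, 130 (its x) x 150 (its y) x 80 mm high, 0.32 kg, walls and floor 8 mm thick, stands on the table. The point is its centre, 40 mm above its underside; its x and y axes run along its sides. A wall can be pinched across its thickness from above.
- drop (a point): Point on the table (z = 0) where the crate's centre belongs (within 25 mm; the crate's 150 mm side along this frame's y). Axes are the feeder's: the chute comes down towards -y. Its lower end overhangs the crate at y = +36 mm, underside 97 mm above the table, so the crate must go in underneath; the feeder's base board begins at y = +93 mm; the crank column stands at x = -75 mm, y = +100 mm.
- crank (a joint): Angle of the crank in rad: 0 = gate shut (rest); grows counter-clockwise seen from the sleeve's free end. One turn lifts the gate 50 mm. A return spring pulls it back with 2 to 4 N at the sleeve, more with the angle: let go, it runs back. An adjustable rubbery stop ends the lift somewhere between 5.7 and 7.7 rad: where differs, so feel for it. Blanks begin to pass at about 3 rad.
- hub (a point): Point on the crank's axis level with the middle of the sleeve, the centre of the circle on which sleeve_mid travels (radius 55 mm). Its z axis is the crank's axis, outward: it leans 22 degrees from the vertical, towards the robot's side (the feeder's -x). It turns with the crank; its y axis points at the sleeve.
- sleeve_mid (a point): Middle of the wooden grip sleeve, 26 mm in diameter, 68 mm long, its axis (z, outward) parallel to the crank's axis, its inner end 4 mm off the crank arm, its outer end free. It spins freely on its pin, so a gripper that keeps its own orientation can carry it round the circle.
- gate: Sheet-steel gate, 56 x 5 mm, 75 mm high, sliding vertically across the chute; the origin is the middle of its lower edge. It touches only the blanks behind it and, when fully up, the stop: there the force at the sleeve climbs by about 2 N for each further mm of the sleeve's travel.
- blank1_mid (a point): Loose beech blank, 32 x 40 x 22 mm, 22 g; the point is its centre. The four blanks start in a row in the chute, behind the gate (blank1 lowest).
- blank2_mid (a point): Loose beech blank, 32 x 40 x 22 mm, 22 g; the point is its centre. The four blanks start in a row in the chute, behind the gate (blank1 lowest).
- blank3_mid (a point): Loose beech blank, 32 x 40 x 22 mm, 22 g; the point is its centre. The four blanks start in a row in the chute, behind the gate (blank1 lowest).
- blank4_mid (a point): Loose beech blank, 32 x 40 x 22 mm, 22 g; the point is its centre. The four blanks start in a row in the chute, behind the gate (blank1 lowest).
- lip (a point): Middle of the lower end of the chute's floor, where the blanks slide off, 104 mm above the table. The chute slopes 25 degrees, is 58 mm wide over its walls and 310 mm long; its top is 280 mm above the table. Two gate posts beside it reach 205 mm above the table, a guide rod on the side away from the robot 277 mm.
- plane: Bystander: wooden hand plane, 60 x 190 mm, about 75 mm high; origin under its middle.
- gauge: Bystander: marking gauge, 50 mm wide, 200 mm bar, 50 mm high; origin under its head.
- offcut: Bystander: wooden offcut, 45 x 120 x 22 mm; origin under its middle.
- cup: Bystander: white ceramic cup, 76 mm in diameter, 95 mm high; origin under its middle.
Things that resemble listed ones, but are neither listed nor needed, are in the scene too. Leave any orange or turquoise look-alike of the part that bears blank3_mid alone. Leave any green or turquoise look-alike of the part that bears blank2_mid alone.

How it is judged:
By the outcome, as a careful person would: the job done as asked, in the order asked, and still so for the second after the job is handed in, with the robot touching nothing.
It also fails if it takes over 72 s, if anything falls off the work surface, if the arm or the gripper's body presses on something with over 40 N, if the wrist force passes 120 N, or if a joint passes its speed limit or range.

### The arm

A 6-joint arm with a two-finger parallel gripper is mounted at the origin on the work surface. World frame = base frame: x ahead of the robot, y to its left, z up, the work surface at z = 0. Lengths are in m, angles in rad, forces in N, time in s.
With the tool pointing down it reaches from about 0.4 to 0.925 m from the base axis. Payload 12.5 kg.
Tool frame: the origin (TCP) lies midway between the tips of the shut fingers; the grasp point (between the pads) lies 19 mm behind it (ctrl.pinch_z is the z of the grasp point in the tool frame, in m); z points along the fingers, y is the line along which they close (so a half turn about z gives the same grasp; the last joint's range is limited). The gripper opens to 95 mm and grips with 3 to 60 N. Pads are 20 mm wide; open, the fingers measure 119 mm over their backs; the gripper's body (75 mm by 180 mm) begins 59 mm behind the grasp point.
Start: joints at [-1.268, 0.491, 1.559, -0, 1.092, -0.106], TCP at [0.248, -0.574, 0.215] pointing down, gripper open.
Joint ranges: [-3.1, 3.1], [-0.84, 2.19], [0.05, 2.79], [-1.13, 4.28], [0.06, 2.93], [-2.69, 2.69]. Speed limits (rad/s): [2.22, 2.22, 2.79, 3.14, 3.14, 3.14].

### API

Orientations are given as a unit quaternion [x, y, z, w].
In Python, from station import monitor, cams, workorder, search_frame, masks_of, ctrl gives the robot as it stands.
- The arm moves only by the tool apply_moves, never from a script. Its argument "series" is a list of rows, each an object with "dr": the turn, a rotation vector about the tool's x, y, z in rad, a list of three; "xyz": the shift along the tool's x, y, z in mm, a list of three; "gripper": the closure, from 0 (fully open) to 1 (shut). A call has 1 to 20 rows; each row is the pose to reach, as a shift and turn from the pose commanded when the call began, along the tool's axes at that moment; what a row does not reach only later rows make up. A row lasts 1/12 s, in which the tool goes at most 41.7 mm and 7.16 degrees, less where a joint would pass 70% of its speed; a pose out of reach is approached as far as the arm can. A call with a gripper value outside its range is refused whole. The fingers move at their own pace and stop on an object; "grip_force" is the grip in N (left out, the last holds). Time passes only in rows, so rows that repeat a pose let the fingers close. It gives the time, the measured TCP pose, the force, the opening and the grip force at its end, in the units of the state.
- monitor.sense(): the state, without advancing time (a new reading comes with each control period).
- cams.read_camera(name): name is "scene" or "top" or "wrist"; returns the picture (384x512x3 uint8, red, green, blue); there is no depth.
- cams.camera_model(name): a dict with "fovy" (degrees; the focal length in pixels is half the picture's height over the tangent of half this angle, whatever the lens; pixels are square), "cx", "cy" (the principal point, pixels), "rvec" (rotation vector, rad) and "tvec" (3), from world to camera coordinates, as OpenCV has them; the wrist camera has in their place "hand_eye" (4x4, takes a point from camera to tool coordinates, whose origin is the TCP and whose axes are the flange's). Camera axes: x right, y down, z forward; pixel columns grow to the right and rows downward; lengths in m; the calibration is good to about 2 mm. A picture is of the moment at which its call begins: read the wrist's pose just before it. camera_model takes no time and is no camera call.
- workorder.job_done(): hands the job in; it is judged then, once.
Trained networks look in the newest picture that a camera, given by its name, has taken for a name from the list of things; names that differ only in an ending like _2 or _b are one class to them, and where a whole thing is asked for, a point or a joint stands for the part that bears it (a point fixed in the world has none). Each returns a list of dicts, best first, with "score" (0 to 1); they miss things now and then, are a little off and sometimes report something else, mostly with a low value. They report only what shows in the picture. A call takes as long as a camera call. They do not tell look-alikes from the thing itself.
- search_frame(name, camera): "extent" ([centre column, centre row, width, height] as shares, 0 to 1, of the picture: columns of its width, rows of its height, round what is visible of it).
- masks_of(name, camera): "mask" (384x512 bool, what is visible of it) and "extent" ([centre column, centre row, width, height] as shares, 0 to 1, of the picture: columns of its width, rows of its height, round what is visible of it).
The state is a dict: "t": time; "joint_pos": joint angles; "joint_velocities": joint speeds; "effort": joint torques, N m; "position": TCP position; "eef_rot": TCP orientation; "contact_force": force on the tool from outside, world axes, zero at the start; "torque": the same for the moment, N m; "opening": finger opening in m; "grip_force": force on a finger pad.
Only numpy, scipy, OpenCV 4.12 (cv2) and the standard library are available. Lean on these libraries where they do the work, as an engineer would, in place of code of your own. Each camera call takes 0.05 s, during which the arm holds its last target. There are 200 camera calls.

## Working session

There is one attempt and no reset: what is moved stays moved. The work goes in short steps, Python scripts to look and compute and a tool call to move; the robot and the scene stay as the last step left them, time stands still between calls to the robot, and variables do not carry over. Pictures are saved under pics/ and viewed, at most 10 in all, crops included, and the job is handed in when it is done.

Besides the shell and the picture viewer there is one more tool, called after ">>>" as a command line: name --argument value ..., lists and objects as JSON in quotes. apply_moves: Moves the arm, as the interface text tells. Its arguments: {"type":"object","properties":{"series":{"type":"array","items":{"type":"object","properties":{"dr":{"type":"array","items":{"type":"number"}},"xyz":{"type":"array","items":{"type":"number"}},"gripper":{"type":"number"}}}},"grip_force":{"type":"number"}},"required":["series"]}

```bash
ls; mkdir -p pics
python3 - <<'E'
from station import monitor,cams,search_frame,ctrl
import cv2,numpy as np
s=monitor.sense();print({k:np.round(v,3).tolist() for k,v in s.items()},ctrl.pinch_z)
ims=[]
for c in ("scene","top"):
    im=cams.read_camera(c);cv2.imwrite(f"pics/{c}0.png",im[:,:,::-1]);ims.append(im)
    m=cams.camera_model(c);print(c,{k:np.round(v,4).tolist() for k,v in m.items()})
    for n in ("crate_mid","crank","sleeve_mid","gate","lip","plane","cup","offcut","gauge"):
        r=search_frame(n,c)
        print(c,n,[(round(x["score"],2),np.round(np.array(x["extent"])*[512,384,512,384]).tolist()) for x in r[:3]])
print({k:np.round(v,4).tolist() for k,v in cams.camera_model("wrist").items()})
E
```

```text
pics
{'t': 0.0, 'joint_pos': [-1.268, 0.492, 1.559, -0.0, 1.092, -0.106], 'joint_velocities': [-0.001, 0.001, -0.0, -0.0, 0.0, -0.001], 'effort': [0.004, -61.264, -25.818, 0.069, 0.048, -0.0], 'position': [0.248, -0.573, 0.214], 'eef_rot': [0.979, 0.203, -0.0, -0.001], 'contact_force': [0.142, -0.778, 0.443], 'torque': [-0.038, 0.028, -0.017], 'grip_force': 0.0, 'opening': 0.095} -0.0188
scene {'fovy': 54.7353, 'cx': 250.6049, 'cy': 191.2417, 'rvec': [1.2578, 2.0533, -1.058], 'tvec': [0.2033, -0.1745, 1.5072]}
scene crate_mid [(0.71, [144.0, 181.0, 61.0, 52.0])]
scene crank [(0.79, [282.0, 174.0, 36.0, 36.0])]
scene sleeve_mid [(0.8, [291.0, 172.0, 12.0, 22.0])]
scene gate [(0.44, [242.0, 201.0, 20.0, 27.0])]
scene lip [(0.81, [294.0, 229.0, 153.0, 145.0])]
scene plane [(0.72, [375.0, 226.0, 71.0, 41.0])]
scene cup [(0.78, [175.0, 157.0, 24.0, 34.0])]
scene offcut []
scene gauge [(0.82, [229.0, 178.0, 29.0, 21.0])]
top {'fovy': 45.2516, 'cx': 257.3619, 'cy': 186.2851, 'rvec': [2.1517, -2.1063, 0.2067], 'tvec': [0.0017, 0.6015, 1.3555]}
top crate_mid [(0.95, [377.0, 212.0, 59.0, 54.0])]
top crank [(0.8, [219.0, 197.0, 31.0, 18.0])]
top sleeve_mid [(0.67, [197.0, 182.0, 122.0, 88.0])]
top gate [(0.56, [238.0, 155.0, 5.0, 27.0])]
top lip [(0.88, [198.0, 176.0, 122.0, 95.0])]
top plane [(0.88, [142.0, 256.0, 67.0, 26.0])]
top cup [(0.62, [384.0, 270.0, 31.0, 27.0])]
top offcut [(0.97, [223.0, 257.0, 41.0, 16.0])]
top gauge [(0.9, [300.0, 264.0, 61.0, 33.0])]
{'fovy': 67.1502, 'cx': 254.6417, 'cy': 196.3745, 'hand_eye': [[0.001, -0.9705, -0.2409, 0.0676], [1.0, 0.0013, -0.001, 0.0001], [0.0013, -0.2409, 0.9705, -0.1704], [0.0, 0.0, 0.0, 1.0]]}
```

Run:
```python
import cv2,numpy as np
a=cv2.imread("pics/top0.png")[90:320,90:440];b=cv2.imread("pics/scene0.png")[120:310,90:430]
cv2.imwrite("pics/t1.png",cv2.resize(a,None,fx=2.28,fy=2.28,interpolation=cv2.INTER_CUBIC))
cv2.imwrite("pics/s1.png",cv2.resize(b,None,fx=2.3,fy=2.3,interpolation=cv2.INTER_CUBIC))
```

```text
(no output)
```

View pics/t1.png

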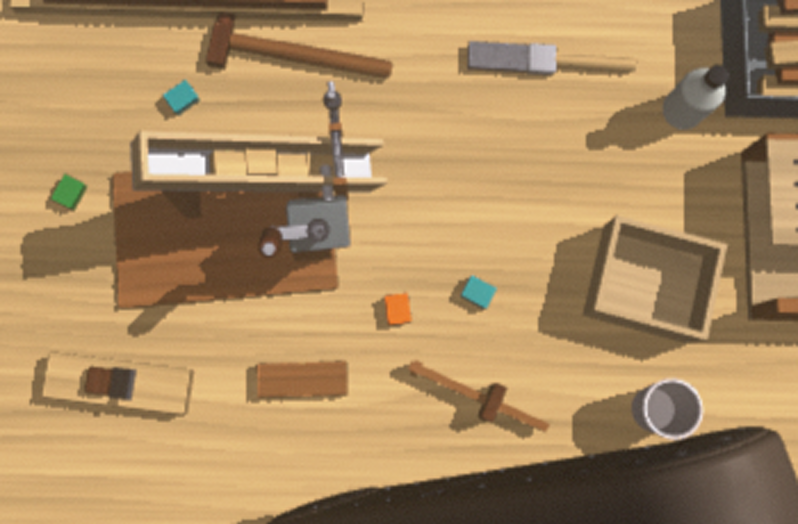

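View pics/s1.png

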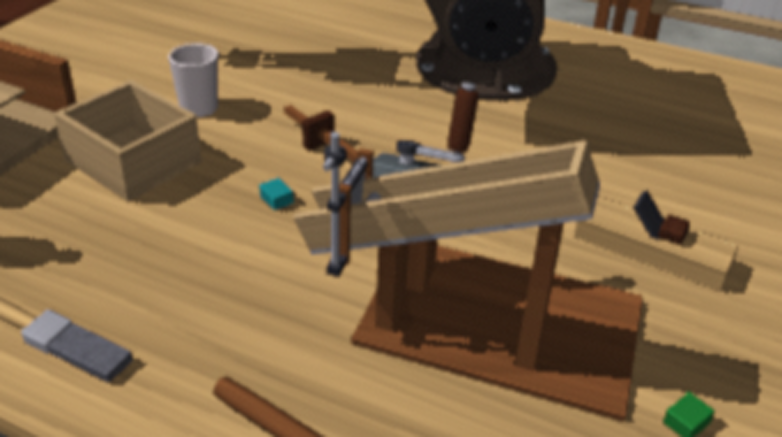

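```bash
cat > h.py <<'E'
import numpy as np,cv2
from scipy.spatial.transform import Rotation as R
from scipy.optimize import least_squares
from station import monitor,cams,search_frame,masks_of,ctrl
def cam(c,pose=None):
    m=cams.camera_model(c);f=192/np.tan(np.radians(m["fovy"])/2)
    if c=="wrist":
        T=np.eye(4);T[:3,:3]=R.from_quat(pose["eef_rot"]).as_matrix();T[:3,3]=pose["position"]
        W=np.linalg.inv(T@np.array(m["hand_eye"]));Rm,t=W[:3,:3],W[:3,3]
    else: Rm,t=R.from_rotvec(m["rvec"]).as_matrix(),np.array(m["tvec"])
    return f,m["cx"],m["cy"],Rm,t
def proj(C,P):
    f,cx,cy,Rm,t=C;q=np.atleast_2d(P)@Rm.T+t
    return np.c_[f*q[:,0]/q[:,2]+cx,f*q[:,1]/q[:,2]+cy]
def back(C,uv,z):
    f,cx,cy,Rm,t=C;uv=np.atleast_2d(uv);d=np.c_[(uv[:,0]-cx)/f,(uv[:,1]-cy)/f,np.ones(len(uv))]@Rm
    o=-Rm.T@t;return o+d*((z-o[2])/d[:,2])[:,None]
def tri(obs,x0=(.5,0,.2)):
    r=least_squares(lambda p:np.concatenate([proj(C,p)[0]-uv for C,uv in obs]),x0);return r.x,np.abs(r.fun).max()
E
python3 - <<'E'
from h import *
np.set_printoptions(precision=4,suppress=True)
T=cam("top");S=cam("scene")
tc=lambda u,v:np.array([90+u/2.28,90+v/2.28]);sc=lambda u,v:np.array([90+u/2.3,120+v/2.3])
cams.read_camera("top")
m=masks_of("crate_mid","top")[0]["mask"].astype(np.uint8)
c=max(cv2.findContours(m,0,2)[0],key=cv2.contourArea)
r=cv2.minAreaRect(c.astype(np.float32));b=cv2.boxPoints(r);print("crate px",r)
print("crate rim",back(T,b,.08))
print("rim by eye",back(T,np.array([tc(617,215),tc(726,243),tc(703,338),tc(592,312)]),.08))
print("cup",back(T,tc(673,408),.095),"turq",back(T,tc(478,291),.011),"orange",back(T,tc(398,308),.011),"gauge head",back(T,tc(494,400),.04))
for n,a,bb in (("sleeve mid",tc(268,242),sc(462,120)),("sleeve end",tc(268,248),sc(466,92)),("hub end",tc(317,229),sc(405,148)),
  ("chute top near corner?",tc(137,188),sc(583,142)),("chute top far corner",tc(137,132),sc(597,215)),("lip near",tc(386,186),sc(313,190)),("rod top",tc(331,87),sc(337,140)),("tri sleeve det",tc(268,242),np.array([291,172]))):
    p,e=tri([(T,a),(S,bb)]);print(n,p,e)
E
```

```text
crate px ((377.0242614746094, 212.53900146484375), (55.995872497558594, 47.458534240722656), 13.134021759033203)
crate rim [[ 0.473  -0.2457  0.08  ]
 [ 0.6133 -0.2804  0.08  ]
 [ 0.578  -0.4441  0.08  ]
 [ 0.4388 -0.4065  0.08  ]]
rim by eye [[ 0.6099 -0.2968  0.08  ]
 [ 0.5755 -0.4402  0.08  ]
 [ 0.4499 -0.4052  0.08  ]
 [ 0.4805 -0.2615  0.08  ]]
cup [[ 0.3594 -0.3592  0.095 ]] turq [[ 0.513  -0.1199  0.011 ]] orange [[ 0.4873 -0.0107  0.011 ]] gauge head [[ 0.3657 -0.1386  0.04  ]]
sleeve mid [0.5403 0.1481 0.224 ] 0.1898060853467598
sleeve end [0.5286 0.1453 0.2523] 0.05871300058390716
hub end [0.5642 0.0931 0.1841] 0.2433515019486947
chute top near corner? [0.5928 0.2906 0.2701] 1.8580212411670516
chute top far corner [0.663  0.3169 0.2404] 3.930471095125
lip near [0.629  0.0106 0.1396] 0.049361398708811066
rod top [0.7123 0.0822 0.2769] 1.6794265534024646
tri sleeve det [0.5402 0.1482 0.2245] 0.13211754449557134
```

```bash
cat > fit.py <<'E'
from h import *
np.set_printoptions(precision=4,suppress=True)
T=cam("top");S=cam("scene")
tc=lambda u,v:np.array([90+u/2.28,90+v/2.28]);sc=lambda u,v:np.array([90+u/2.3,120+v/2.3])
def feed(p,q): 
    c,s=np.cos(p[2]),np.sin(p[2]);q=np.atleast_2d(q)
    return np.c_[p[0]+c*q[:,0]-s*q[:,1],p[1]+s*q[:,0]+c*q[:,1],q[:,2]]
mm=1e-3
obs=[(T,tc(386,184),(-29,0)),(T,tc(383,141),(29,0)),(T,tc(137,188),(-29,1)),(T,tc(137,131),(29,1)),(S,sc(295,213),(29,0)),(S,sc(313,190),(-29,0)),(S,sc(583,142),(-29,1)),(S,sc(577,183),(29,1))]
def pt(a,h):
    x,e=a;return np.array([x,36+281*e-h*np.sin(np.radians(25)),104+131*e+h*np.cos(np.radians(25))])*mm
f=lambda p:np.concatenate([proj(C,feed(p,pt(a,p[3]*1000)))[0]-uv for C,uv,a in obs])
r=least_squares(f,[.65,0,0,.045]);print("feeder",r.x,r.fun.round(1))
p=r.x
# crank model: hub = column (-75,100) with unknown height & along-axis; fit hub xyz from sleeve mid, end, hub end
print("deg",np.degrees(p[2]))
c,s=np.cos(p[2]),np.sin(p[2])
for n,w in (("sleeve mid",[.5403,.1481,.224]),("sl end",[.5286,.1453,.2523]),("hub end",[.5642,.0931,.1841]),("rod",[.7123,.0822,.277])):
    d=np.array(w)[:2]-p[:2];print(n,"in feeder",c*d[0]+s*d[1],-s*d[0]+c*d[1],w[2])
E
python3 fit.py
```

```text
feeder [ 0.659  -0.0038  0.1069  0.0404] [-0.5  1.1 -0.9  0.6  1.6 -2.5  0.6  0.9 -0.9  2.6  0.6 -0.4  1.4  0.7
 -0.2 -2.8]
deg 6.127271722851207
sleeve mid in feeder -0.10176162418690637 0.16370988930310915 0.224
sl end in feeder -0.11369364960043102 0.16217471194169358 0.2523
hub end in feeder -0.08386871287758588 0.10647306789523575 0.1841
rod in feeder 0.0622217920440296 0.07982753596683453 0.277
```

```bash
cat >> h.py <<'E'
DOWN=R.from_matrix([[0,1,0],[1,0,0],[0,0,-1]])  # tool y along world +x
def go(p,rot,st=None):
    """tool-frame shift (mm) and rotvec from the current pose to TCP p, rot"""
    st=st or monitor.sense();R0=R.from_quat(st["eef_rot"])
    print("xyz",np.round(R0.inv().apply(np.array(p)-st["position"])*1000,1).tolist(),"dr",np.round((R0.inv()*rot).as_rotvec(),3).tolist())
def yaw(d): return R.from_euler("z",d,degrees=True)
E
python3 - <<'E'
from h import *
go([.46,-.375,.19],yaw(-14)*DOWN)
E
```

```text
xyz [273.0, -98.1, 24.6] dr [0.0, 0.0, -0.918]
```

>>> apply_moves --series '[{"xyz":[273,-98,24],"dr":[0,0,-0.918],"gripper":0.5},{"xyz":[273,-98,24],"dr":[0,0,-0.918],"gripper":0.5},{"xyz":[273,-98,24],"dr":[0,0,-0.918],"gripper":0.5},{"xyz":[273,-98,24],"dr":[0,0,-0.918],"gripper":0.5},{"xyz":[273,-98,24],"dr":[0,0,-0.918],"gripper":0.5},{"xyz":[273,-98,24],"dr":[0,0,-0.918],"gripper":0.5},{"xyz":[273,-98,24],"dr":[0,0,-0.918],"gripper":0.5},{"xyz":[273,-98,24],"dr":[0,0,-0.918],"gripper":0.5},{"xyz":[273,-98,24],"dr":[0,0,-0.918],"gripper":0.5},{"xyz":[273,-98,24],"dr":[0,0,-0.918],"gripper":0.5},{"xyz":[273,-98,24],"dr":[0,0,-0.918],"gripper":0.5},{"xyz":[273,-98,24],"dr":[0,0,-0.918],"gripper":0.5}]'

```text
t: 2.1
position: [0.4593, -0.376, 0.1908]
eef_rot: [0.789, 0.615, -0.0, 0.0]
contact_force: [-1.1, 0.3, -1.0]
opening: 0.0473
grip_force: 0.0
```

Run:
```python
from h import *
s=monitor.sense();im=cams.read_camera("wrist");cv2.imwrite("pics/w1.png",im[:,:,::-1])
C=cam("wrist",s)
# overlay predicted rim (crate centre .529,-.351, yaw -14)
c=np.array([[x,y,.04] for x,y in ((-.065,-.075),(.065,-.075),(.065,.075),(-.065,.075))])
P=yaw(-14).apply(c)+[.529,-.351,.04];uv=proj(C,P)
o=im[:,:,::-1].copy();cv2.polylines(o,[uv.astype(int)],True,(0,0,255),1)
cv2.imwrite("pics/w1o.png",cv2.resize(o,None,fx=1.5,fy=1.5));print(uv.round(),s["position"],s["t"])
```

```text
[[251. 226.]
 [378. 226.]
 [395.  69.]
 [251.  69.]] [ 0.45928411 -0.37601762  0.19077783] 2.1
```

View pics/w1o.png

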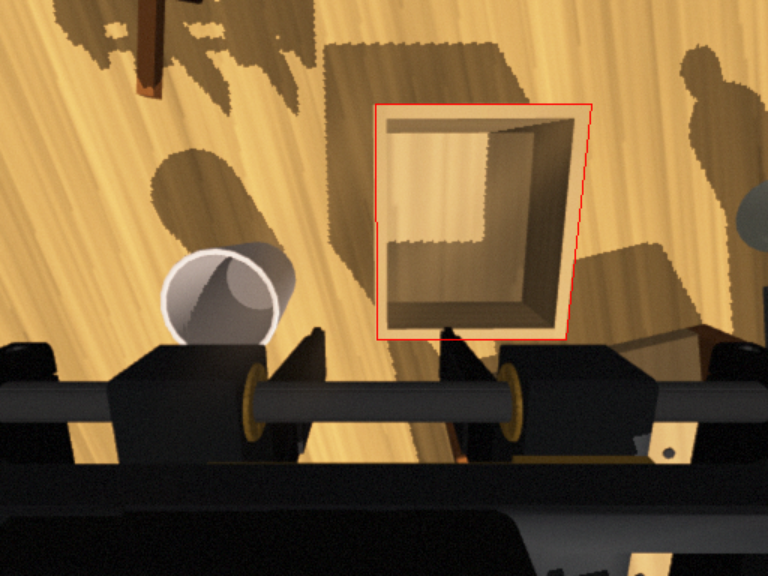

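>>> apply_moves --series '[{"xyz":[1,0.5,40],"gripper":0.5},{"xyz":[1,0.5,80],"gripper":0.5},{"xyz":[1,0.5,115],"gripper":0.5},{"xyz":[1,0.5,135],"gripper":0.5},{"xyz":[1,0.5,148],"gripper":0.5},{"xyz":[1,0.5,148],"gripper":0.5},{"xyz":[1,0.5,148],"gripper":1},{"xyz":[1,0.5,148],"gripper":1},{"xyz":[1,0.5,148],"gripper":1},{"xyz":[1,0.5,148],"gripper":1},{"xyz":[1,0.5,148],"gripper":1},{"xyz":[1,0.5,148],"gripper":1},{"xyz":[1,0.5,148],"gripper":1},{"xyz":[1,0.5,148],"gripper":1}]' --grip_force 50

```text
invalid input
```

>>> apply_moves --series '[{"dr":[0,0,0],"xyz":[1,0.5,40],"gripper":0.5},{"dr":[0,0,0],"xyz":[1,0.5,80],"gripper":0.5},{"dr":[0,0,0],"xyz":[1,0.5,115],"gripper":0.5},{"dr":[0,0,0],"xyz":[1,0.5,135],"gripper":0.5},{"dr":[0,0,0],"xyz":[1,0.5,148],"gripper":0.5},{"dr":[0,0,0],"xyz":[1,0.5,148],"gripper":0.5},{"dr":[0,0,0],"xyz":[1,0.5,148],"gripper":1},{"dr":[0,0,0],"xyz":[1,0.5,148],"gripper":1},{"dr":[0,0,0],"xyz":[1,0.5,148],"gripper":1},{"dr":[0,0,0],"xyz":[1,0.5,148],"gripper":1},{"dr":[0,0,0],"xyz":[1,0.5,148],"gripper":1},{"dr":[0,0,0],"xyz":[1,0.5,148],"gripper":1},{"dr":[0,0,0],"xyz":[1,0.5,148],"gripper":1},{"dr":[0,0,0],"xyz":[1,0.5,148],"gripper":1}]' --grip_force 50

```text
t: 3.32
position: [0.4607, -0.3742, 0.0431]
eef_rot: [0.788, 0.616, -0.0, 0.0]
contact_force: [-2.2, 1.3, 6.0]
opening: 0.0077
grip_force: 50.0
```

Run:
```python
from h import *
D=np.array([.6585,-.001,0]);Y=yaw(6.1)
for o,z in ((-.1,.073),(-.1,.0505),(0,.0505),(0,.0425)):
    go(D+Y.apply([-.061,-.040+o,z]),Y*DOWN)
```

```text
xyz [257.5, 92.6, -30.0] dr [0.0, 0.0, -0.35]
xyz [257.5, 92.6, -7.5] dr [0.0, 0.0, -0.35]
xyz [351.4, 58.3, -7.5] dr [0.0, 0.0, -0.35]
xyz [351.4, 58.3, 0.5] dr [0.0, 0.0, -0.35]
```

>>> apply_moves --series '[{"dr":[0,0,0],"xyz":[0,0,-10],"gripper":1},{"dr":[0,0,0],"xyz":[0,0,-22],"gripper":1},{"dr":[0,0,0],"xyz":[0,0,-32],"gripper":1},{"dr":[0,0,-0.03],"xyz":[20,7,-32],"gripper":1},{"dr":[0,0,-0.06],"xyz":[43,15,-32],"gripper":1},{"dr":[0,0,-0.1],"xyz":[69,25,-32],"gripper":1},{"dr":[0,0,-0.14],"xyz":[97,35,-32],"gripper":1},{"dr":[0,0,-0.18],"xyz":[125,45,-32],"gripper":1},{"dr":[0,0,-0.22],"xyz":[153,55,-32],"gripper":1},{"dr":[0,0,-0.26],"xyz":[181,65,-32],"gripper":1},{"dr":[0,0,-0.3],"xyz":[209,75,-32],"gripper":1},{"dr":[0,0,-0.33],"xyz":[235,85,-31],"gripper":1},{"dr":[0,0,-0.35],"xyz":[252,91,-30],"gripper":1},{"dr":[0,0,-0.35],"xyz":[257.5,92.6,-30],"gripper":1},{"dr":[0,0,-0.35],"xyz":[257.5,92.6,-20],"gripper":1},{"dr":[0,0,-0.35],"xyz":[257.5,92.6,-11],"gripper":1},{"dr":[0,0,-0.35],"xyz":[257.5,92.6,-8],"gripper":1},{"dr":[0,0,-0.35],"xyz":[257.5,92.6,-8],"gripper":1}]'

```text
t: 4.82
position: [0.6116, -0.1476, 0.0492]
eef_rot: [0.669, 0.743, -0.001, -0.001]
contact_force: [-0.1, 0.5, -3.2]
opening: 0.0076
grip_force: 50.0
```

Run:
```python
from h import *
im=cams.read_camera("scene");cv2.imwrite("pics/s2.png",cv2.resize(im[130:290,120:380,::-1],None,fx=3,fy=3,interpolation=cv2.INTER_CUBIC))
```

```text
(no output)
```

View pics/s2.png

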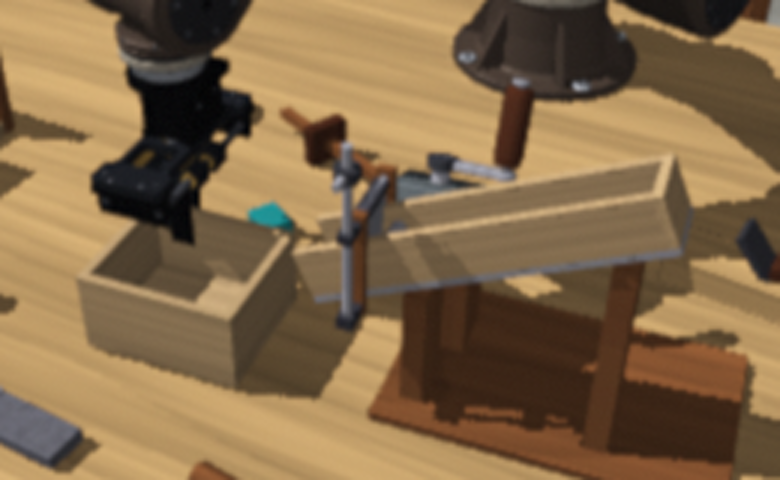

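>>> apply_moves --series '[{"dr":[0,0,0],"xyz":[12,0,0],"gripper":1},{"dr":[0,0,0],"xyz":[28,0,0],"gripper":1},{"dr":[0,0,0],"xyz":[45,0,0],"gripper":1},{"dr":[0,0,0],"xyz":[62,0,0],"gripper":1},{"dr":[0,0,0],"xyz":[78,0,0],"gripper":1},{"dr":[0,0,0],"xyz":[92,0,0],"gripper":1},{"dr":[0,0,0],"xyz":[99,0,0],"gripper":1},{"dr":[0,0,0],"xyz":[100,0,0],"gripper":1},{"dr":[0,0,0],"xyz":[100,0,3],"gripper":1},{"dr":[0,0,0],"xyz":[100,0,5.5],"gripper":1},{"dr":[0,0,0],"xyz":[100,0,7],"gripper":1},{"dr":[0,0,0],"xyz":[100,0,7],"gripper":1}]'

```text
t: 5.87
position: [0.6023, -0.048, 0.0433]
eef_rot: [0.669, 0.743, -0.0, -0.0]
contact_force: [-0.7, 0.1, -3.9]
opening: 0.0076
grip_force: 50.0
```

Run:
```python
from h import *
print(monitor.sense()["contact_force"])
im=cams.read_camera("scene");a=cv2.resize(im[150:270,150:300,::-1],None,fx=3,fy=3,interpolation=cv2.INTER_CUBIC)
im=cams.read_camera("top");b=cv2.resize(im[110:230,200:310,::-1],None,fx=3,fy=3,interpolation=cv2.INTER_CUBIC)
cv2.imwrite("pics/c3.png",np.hstack([a,b]))
```

```text
[-0.74058223  0.06192192 -3.92523896]
```

View pics/c3.png

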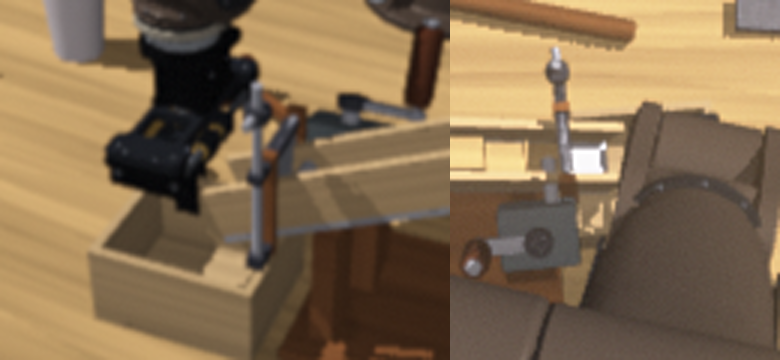

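>>> apply_moves --series '[{"dr":[0,0,0],"xyz":[0,0,1],"gripper":1},{"dr":[0,0,0],"xyz":[0,0,1.5],"gripper":1},{"dr":[0,0,0],"xyz":[0,0,1.5],"gripper":0.8},{"dr":[0,0,0],"xyz":[0,0,1.5],"gripper":0.6},{"dr":[0,0,0],"xyz":[0,0,1.5],"gripper":0.6},{"dr":[0,0,0],"xyz":[0,0,1.5],"gripper":0.6},{"dr":[0,0,0],"xyz":[0,0,-10],"gripper":0.6},{"dr":[0,0,0],"xyz":[0,0,-30],"gripper":0.6},{"dr":[0,0,0],"xyz":[0,0,-60],"gripper":0.6},{"dr":[0,0,0],"xyz":[0,0,-90],"gripper":0.6},{"dr":[0,0,0],"xyz":[0,0,-120],"gripper":0.6},{"dr":[0,0,0],"xyz":[0,0,-150],"gripper":0.6},{"dr":[0,0,0],"xyz":[0,0,-180],"gripper":0.6},{"dr":[0,0,0],"xyz":[0,0,-180],"gripper":0.6}]'

```text
t: 7.13
position: [0.604, -0.0475, 0.2304]
eef_rot: [0.669, 0.744, 0.002, 0.004]
contact_force: [-0.2, 0.2, -0.2]
opening: 0.0382
grip_force: 0.0
```

```bash
cat >> h.py <<'E'
Y=yaw(6.1);AX=Y.apply([-np.sin(np.radians(22)),0,np.cos(np.radians(22))])
ux=Y.apply([0,1.,0]);TOOL=R.from_matrix(np.c_[ux,np.cross(-AX,ux),-AX])
E
python3 - <<'E'
from h import *
go(np.array([.5403,.1481,.224])+.1*AX,TOOL)
E
```

```text
xyz [201.0, -79.3, -87.5] dr [-0.375, 0.003, 0.0]
```

>>> apply_moves --series '[{"dr":[-0.05,0,0],"xyz":[10,-10,-35],"gripper":0.45},{"dr":[-0.1,0,0],"xyz":[35,-20,-65],"gripper":0.45},{"dr":[-0.2,0,0],"xyz":[65,-35,-87],"gripper":0.45},{"dr":[-0.3,0,0],"xyz":[100,-50,-87],"gripper":0.45},{"dr":[-0.375,0,0],"xyz":[135,-65,-87],"gripper":0.45},{"dr":[-0.375,0,0],"xyz":[170,-75,-87],"gripper":0.45},{"dr":[-0.375,0.003,0],"xyz":[201,-79,-87],"gripper":0.45},{"dr":[-0.375,0.003,0],"xyz":[201,-79,-87],"gripper":0.45},{"dr":[-0.375,0.003,0],"xyz":[201,-79,-87],"gripper":0.45},{"dr":[-0.375,0.003,0],"xyz":[201,-79,-87],"gripper":0.45}]'

```text
t: 7.97
position: [0.5025, 0.1441, 0.3108]
eef_rot: [0.657, 0.731, 0.14, 0.124]
contact_force: [0.2, -0.5, 0.2]
opening: 0.0523
grip_force: 0.0
```

Run:
```python
from h import *
s=monitor.sense();im=cams.read_camera("wrist");C=cam("wrist",s)
print(s["t"],s["position"],(R.from_quat(s["eef_rot"]).inv()*TOOL).as_rotvec().round(3))
r=search_frame("sleeve_mid","wrist");print([(x["score"],np.round(np.array(x["extent"])*[512,384,512,384]).tolist()) for x in r[:2]])
M=np.array([.5403,.1481,.224])
H=M-.055*ux
o=cv2.resize(im[:,:,::-1],None,fx=1.5,fy=1.5)
k=np.linspace(0,2*np.pi,60)
u=np.cross(ux,AX)
circ=lambda c,r:(c+r*(np.cos(k)[:,None]*ux+np.sin(k)[:,None]*u))
for c,rr in ((M+.034*AX,.013),(M-.034*AX,.013),(H-.038*AX,.055)):
    cv2.polylines(o,[(proj(C,circ(c,rr))*1.5).astype(int)],True,(0,0,255),1)
cv2.imwrite("pics/w4.png",o)
im=cams.read_camera("top");cv2.imwrite("pics/top4.png",im[:,:,::-1])
```

```text
7.9667 [0.50245036 0.1440771  0.31083098] [-0.009 -0.003 -0.   ]
[(0.83, [260.0, 200.0, 28.0, 38.0])]
```

View pics/w4.png

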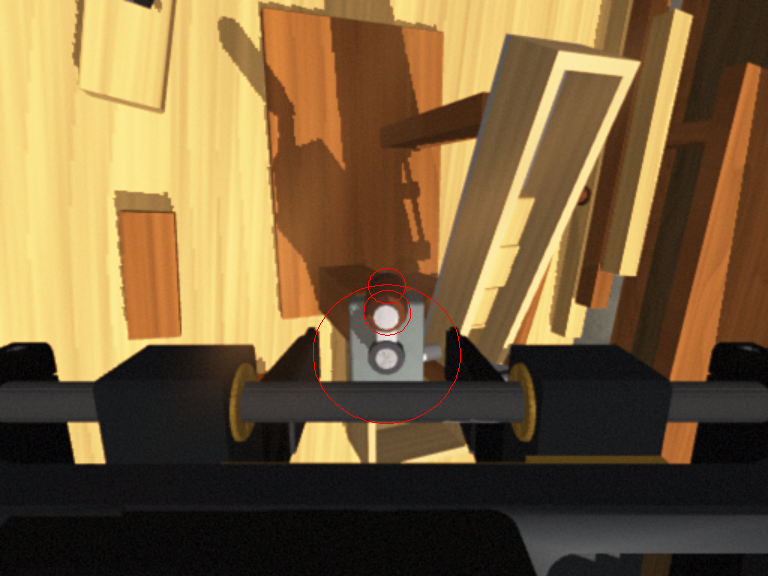

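Run:
```python
from h import *
s=monitor.sense();print(s["position"],s["joint_pos"].round(2) if hasattr(s["joint_pos"],"round") else s["joint_pos"])
go(np.array([.5403,.1481,.224])-.019*AX,TOOL)
print((np.array([.5403,.1481,.224])-.019*AX).round(4), TOOL.as_quat().round(3))
```

```text
[0.50280484 0.14322176 0.31046057] [ 0.16  0.12  1.9  -0.03  0.75  0.07]
xyz [0.6, 3.7, 113.3] dr [-0.009, -0.002, -0.002]
[0.5474 0.1489 0.2064] [0.656 0.73  0.142 0.128]
```

>>> apply_moves --series '[{"dr":[-0.009,-0.002,-0.002],"xyz":[0.5,3.7,20],"gripper":0.45},{"dr":[-0.009,-0.002,-0.002],"xyz":[0.5,3.7,45],"gripper":0.45},{"dr":[-0.009,-0.002,-0.002],"xyz":[0.5,3.7,75],"gripper":0.45},{"dr":[-0.009,-0.002,-0.002],"xyz":[0.5,3.7,100],"gripper":0.45},{"dr":[-0.009,-0.002,-0.002],"xyz":[0.5,3.7,113],"gripper":0.45},{"dr":[-0.009,-0.002,-0.002],"xyz":[0.5,3.7,113],"gripper":0.45},{"dr":[-0.009,-0.002,-0.002],"xyz":[0.5,3.7,113],"gripper":0.6},{"dr":[-0.009,-0.002,-0.002],"xyz":[0.5,3.7,113],"gripper":0.7},{"dr":[-0.009,-0.002,-0.002],"xyz":[0.5,3.7,113],"gripper":1},{"dr":[-0.009,-0.002,-0.002],"xyz":[0.5,3.7,113],"gripper":1},{"dr":[-0.009,-0.002,-0.002],"xyz":[0.5,3.7,113],"gripper":1},{"dr":[-0.009,-0.002,-0.002],"xyz":[0.5,3.7,113],"gripper":1},{"dr":[-0.009,-0.002,-0.002],"xyz":[0.5,3.7,113],"gripper":1}]' --grip_force 20

```text
t: 9.2
position: [0.5456, 0.1497, 0.2072]
eef_rot: [0.656, 0.731, 0.141, 0.127]
contact_force: [-8.2, -2.2, 5.3]
opening: 0.0257
grip_force: 20.0
```

Run:
```python
from h import *
s=monitor.sense();R0=R.from_quat(s["eef_rot"])
print(s["t"],s["opening"],s["grip_force"],"Ftool",R0.inv().apply(s["contact_force"]).round(2),(R0.inv()*TOOL).as_rotvec().round(3),s["position"])
for k in range(8):
    th=(k+1)*.2; print(round(th,2),np.round([55*(np.cos(th)-1),-55*np.sin(th)],1))
```

```text
9.2 0.025682319936031518 20.000595152378082 Ftool [-1.3  -5.81 -8.02] [-0.002 -0.001  0.001] [0.54564852 0.14965331 0.20718679]
0.2 [ -1.1 -10.9]
0.4 [ -4.3 -21.4]
0.6 [ -9.6 -31.1]
0.8 [-16.7 -39.5]
1.0 [-25.3 -46.3]
1.2 [-35.1 -51.3]
1.4 [-45.7 -54.2]
1.6 [-56.6 -55. ]
```

>>> apply_moves --series '[{"dr":[0,0,0],"xyz":[0,-3,0],"gripper":1},{"dr":[0,0,0],"xyz":[-0.3,-6.5,0],"gripper":1},{"dr":[0,0,0],"xyz":[-1.1,-12,0],"gripper":1},{"dr":[0,0,0],"xyz":[-2.5,-17.3,0],"gripper":1},{"dr":[0,0,0],"xyz":[-4.3,-22.4,0],"gripper":1},{"dr":[0,0,0],"xyz":[-6.7,-27.4,0],"gripper":1},{"dr":[0,0,0],"xyz":[-9.6,-32,0],"gripper":1},{"dr":[0,0,0],"xyz":[-12.9,-36.4,0],"gripper":1},{"dr":[0,0,0],"xyz":[-16.7,-40.5,0],"gripper":1},{"dr":[0,0,0],"xyz":[-16.7,-40.5,0],"gripper":1}]'

```text
t: 10.03
position: [0.5112, 0.129, 0.1924]
eef_rot: [0.656, 0.73, 0.143, 0.128]
contact_force: [-3.4, 2.4, 6.0]
opening: 0.026
grip_force: 20.0
```

```bash
cat > f.py <<'E'
from h import *
import sys
th=float(sys.argv[1]);s=monitor.sense();R0=R.from_quat(s["eef_rot"]);F=TOOL.inv().apply(s["contact_force"])
P0=np.array([.5474,.1489,.2064])
q=TOOL.inv().apply(s["position"]-P0)*1000
rad=np.array([np.cos(th),-np.sin(th)]);tan=np.array([-np.sin(th),-np.cos(th)])
print("t",s["t"],"Ftool",F.round(1),"Frad",round(F[:2]@rad,1),"Ftan",round(F[:2]@tan,1),"pos rel",q.round(1),"grip",round(s["grip_force"],1),round(s["opening"],4),"theta meas",np.arctan2(-(q[1]+1),q[0]+55).round(3),"r",np.hypot(q[1]+1,q[0]+55).round(1))
E
python3 f.py .8
```

```text
t 10.0333 Ftool [ 2.8 -0.6 -6.7] Frad 2.4 Ftan -1.5 pos rel [-16.  -40.6  -1.3] grip 20.0 0.026 theta meas 0.792 r 55.6
```

>>> apply_moves --series '[{"dr":[0,0,0],"xyz":[-4.1,-3.6,-0.3],"gripper":1},{"dr":[0,0,0],"xyz":[-8.6,-6.8,-0.7],"gripper":1},{"dr":[0,0,0],"xyz":[-13.4,-9.5,-1],"gripper":1},{"dr":[0,0,0],"xyz":[-18.4,-11.8,-1],"gripper":1},{"dr":[0,0,0],"xyz":[-23.6,-13.5,-1],"gripper":1},{"dr":[0,0,0],"xyz":[-29,-14.7,-1],"gripper":1},{"dr":[0,0,0],"xyz":[-34.4,-15.4,-1],"gripper":1},{"dr":[0,0,0],"xyz":[-39.9,-15.5,-1],"gripper":1},{"dr":[0,0,0],"xyz":[-45.4,-15,-1],"gripper":1},{"dr":[0,0,0],"xyz":[-50.8,-14.1,-1],"gripper":1},{"dr":[0,0,0],"xyz":[-56.1,-12.5,-1],"gripper":1},{"dr":[0,0,0],"xyz":[-61.2,-10.5,-1],"gripper":1},{"dr":[0,0,0],"xyz":[-66.1,-8,-1],"gripper":1},{"dr":[0,0,0],"xyz":[-70.7,-5,-1],"gripper":1},{"dr":[0,0,0],"xyz":[-74.9,-1.5,-1],"gripper":1},{"dr":[0,0,0],"xyz":[-78.9,2.4,-1],"gripper":1},{"dr":[0,0,0],"xyz":[-82.4,6.6,-1],"gripper":1},{"dr":[0,0,0],"xyz":[-85.4,11.1,-1],"gripper":1},{"dr":[0,0,0],"xyz":[-88,16,-1],"gripper":1},{"dr":[0,0,0],"xyz":[-88,16,-1],"gripper":1}]'

```text
t: 11.7
position: [0.5349, 0.0432, 0.1982]
eef_rot: [0.656, 0.73, 0.142, 0.127]
contact_force: [0.1, 5.2, -2.3]
opening: 0.0257
grip_force: 20.0
```

```bash
python3 f.py 2.7
```

```text
t 11.7 Ftool [ 5.1 -0.2  2.4] Frad -4.5 Ftan -2.4 pos rel [-103.8  -25.    -1.2] grip 20.0 0.0257 theta meas 2.685 r 54.4
```

>>> apply_moves --series '[{"dr":[0,0,0],"xyz":[-1.6,5.1,0.2],"gripper":1},{"dr":[0,0,0],"xyz":[-2.9,10.3,0.3],"gripper":1},{"dr":[0,0,0],"xyz":[-3.7,15.7,0.3],"gripper":1},{"dr":[0,0,0],"xyz":[-4.3,21.2,0.3],"gripper":1},{"dr":[0,0,0],"xyz":[-4.2,26.7,0.3],"gripper":1},{"dr":[0,0,0],"xyz":[-3.6,32.2,0.3],"gripper":1},{"dr":[0,0,0],"xyz":[-2.5,37.6,0.3],"gripper":1},{"dr":[0,0,0],"xyz":[-0.8,42.8,0.3],"gripper":1},{"dr":[0,0,0],"xyz":[1.4,47.8,0.3],"gripper":1},{"dr":[0,0,0],"xyz":[4.1,52.6,0.3],"gripper":1},{"dr":[0,0,0],"xyz":[7.2,57.2,0.3],"gripper":1},{"dr":[0,0,0],"xyz":[10.8,61.3,0.3],"gripper":1},{"dr":[0,0,0],"xyz":[14.7,65.1,0.3],"gripper":1},{"dr":[0,0,0],"xyz":[19.1,68.5,0.3],"gripper":1},{"dr":[0,0,0],"xyz":[23.7,71.4,0.3],"gripper":1},{"dr":[0,0,0],"xyz":[28.7,73.9,0.3],"gripper":1},{"dr":[0,0,0],"xyz":[33.8,75.8,0.3],"gripper":1},{"dr":[0,0,0],"xyz":[39.1,77.3,0.3],"gripper":1},{"dr":[0,0,0],"xyz":[39.1,77.3,0.3],"gripper":1}]'

```text
t: 13.28
position: [0.6026, 0.0901, 0.2275]
eef_rot: [0.656, 0.73, 0.142, 0.128]
contact_force: [3.3, -2.2, 1.3]
opening: 0.0255
grip_force: 20.0
```

```bash
python3 f.py 4.5
```

```text
t 13.2833 Ftool [-2.5  3.3 -0.1] Frad 3.8 Ftan -1.7 pos rel [-64.4  53.   -1.3] grip 20.0 0.0255 theta meas -1.743 r 54.8
```

>>> apply_moves --series '[{"dr":[0,0,0],"xyz":[5.4,1.3,0],"gripper":1},{"dr":[0,0,0],"xyz":[10.9,1.9,0],"gripper":1},{"dr":[0,0,0],"xyz":[16.4,1.7,0],"gripper":1},{"dr":[0,0,0],"xyz":[21.9,0.9,0],"gripper":1},{"dr":[0,0,0],"xyz":[27.2,-0.4,0],"gripper":1},{"dr":[0,0,0],"xyz":[32.4,-2.2,0],"gripper":1},{"dr":[0,0,0],"xyz":[37.4,-4.5,0],"gripper":1},{"dr":[0,0,0],"xyz":[42.1,-7.3,0],"gripper":1},{"dr":[0,0,0],"xyz":[46.5,-10.6,0],"gripper":1},{"dr":[0,0,0],"xyz":[50.6,-14.3,0],"gripper":1},{"dr":[0,0,0],"xyz":[54.3,-18.4,0],"gripper":1},{"dr":[0,0,0],"xyz":[54.3,-18.4,0],"gripper":1}]'

```text
t: 14.28
position: [0.5779, 0.142, 0.2197]
eef_rot: [0.656, 0.731, 0.141, 0.127]
contact_force: [-4.2, -10.1, 2.4]
opening: 0.0257
grip_force: 20.0
```

```bash
python3 f.py 5.6; python3 -c "
import numpy as np
for t in np.arange(5.65,7.9,.05): print(round(t,2),(55*np.cos(t)-42.7).round(1),(-(55*np.sin(t)+34.7)).round(1),end=' | ')"
```

```text
t 14.2833 Ftool [-9.6 -4.  -4.2] Frad -10.0 Ftan -3.0 pos rel [-10.1  32.5  -1.3] grip 20.0 0.0257 theta meas -0.641 r 56.0
5.65 1.6 -2.2 | 5.7 3.2 -4.4 | 5.75 4.7 -6.7 | 5.8 6.0 -9.1 | 5.85 7.2 -11.6 | 5.9 8.3 -14.1 | 5.95 9.3 -16.7 | 6.0 10.1 -19.3 | 6.05 10.8 -22.0 | 6.1 11.4 -24.7 | 6.15 11.8 -27.4 | 6.2 12.1 -30.1 | 6.25 12.3 -32.9 | 6.3 12.3 -35.6 | 6.35 12.2 -38.4 | 6.4 11.9 -41.1 | 6.45 11.5 -43.8 | 6.5 11.0 -46.5 | 6.55 10.4 -49.2 | 6.6 9.6 -51.8 | 6.65 8.6 -54.4 | 6.7 7.6 -57.0 | 6.75 6.4 -59.5 | 6.8 5.1 -61.9 | 6.85 3.7 -64.2 | 6.9 2.2 -66.5 | 6.95 0.5 -68.7 | 7.0 -1.2 -70.8 | 7.05 -3.1 -72.9 | 7.1 -5.0 -74.8 | 7.15 -7.1 -76.6 | 7.2 -9.2 -78.4 | 7.25 -11.5 -80.0 | 7.3 -13.8 -81.5 | 7.35 -16.1 -82.9 | 7.4 -18.6 -84.1 | 7.45 -21.1 -85.3 | 7.5 -23.6 -86.3 | 7.55 -26.2 -87.2 | 7.6 -28.9 -87.9 | 7.65 -31.6 -88.6 | 7.7 -34.3 -89.0 | 7.75 -37.0 -89.4 | 7.8 -39.7 -89.6 | 7.85 -42.5 -89.7 |
```

>>> apply_moves --series '[{"dr":[0,0,0],"xyz":[0.1,-3.4,0],"gripper":1},{"dr":[0,0,0],"xyz":[1.7,-5.6,0],"gripper":1},{"dr":[0,0,0],"xyz":[3.2,-7.9,0],"gripper":1},{"dr":[0,0,0],"xyz":[3.2,-7.9,0],"gripper":1}]'

```text
t: 14.62
position: [0.5718, 0.145, 0.2176]
eef_rot: [0.656, 0.73, 0.143, 0.128]
contact_force: [2.9, 1.0, 3.4]
opening: 0.0261
grip_force: 20.0
```

```bash
python3 f.py 5.75
```

```text
t 14.6167 Ftool [ 0.7  4.  -2. ] Frad 2.6 Ftan -3.1 pos rel [-6.5 26.3 -1.5] grip 20.0 0.0261 theta meas -0.513 r 55.7
```

>>> apply_moves --series '[{"dr":[0,0,0],"xyz":[1.3,-2.4,0],"gripper":1},{"dr":[0,0,0],"xyz":[2.5,-4.9,0],"gripper":1},{"dr":[0,0,0],"xyz":[3.6,-7.4,0],"gripper":1},{"dr":[0,0,0],"xyz":[3.6,-7.4,0],"gripper":1}]'

```text
t: 14.95
position: [0.5644, 0.1477, 0.2147]
eef_rot: [0.656, 0.73, 0.142, 0.127]
contact_force: [2.2, 5.0, 4.9]
opening: 0.0256
grip_force: 20.0
```

```bash
python3 f.py 5.9
```

```text
t 14.95 Ftool [ 4.7  4.3 -3.5] Frad 6.0 Ftan -2.2 pos rel [-3.  18.7 -1.4] grip 20.0 0.0256 theta meas -0.362 r 55.6
```

>>> apply_moves --series '[{"dr":[0,0,0],"xyz":[1.4,-2.6,0],"gripper":1},{"dr":[0,0,0],"xyz":[2.5,-5.2,0],"gripper":1},{"dr":[0,0,0],"xyz":[3.3,-7.9,0],"gripper":1},{"dr":[0,0,0],"xyz":[3.3,-7.9,0],"gripper":1}]'

```text
t: 15.28
position: [0.5574, 0.1495, 0.212]
eef_rot: [0.656, 0.73, 0.143, 0.128]
contact_force: [7.0, -2.7, 4.5]
opening: 0.0259
grip_force: 20.0
```

```bash
python3 f.py 6.05
```

```text
t 15.2833 Ftool [-3.4  7.9 -1.7] Frad -1.5 Ftan -8.5 pos rel [-0.5 11.4 -1.4] grip 20.0 0.0259 theta meas -0.223 r 55.9
```

>>> apply_moves --series '[{"dr":[0,0,0],"xyz":[0.1,-1.1,0],"gripper":1},{"dr":[0,0,0],"xyz":[0.3,-2.2,0],"gripper":1},{"dr":[0,0,0],"xyz":[0.3,-2.2,0],"gripper":1}]'

```text
t: 15.53
position: [0.5561, 0.1496, 0.2115]
eef_rot: [0.656, 0.73, 0.143, 0.129]
contact_force: [8.5, -2.2, 3.3]
opening: 0.0255
grip_force: 20.0
```

```bash
python3 f.py 6.09
python3 - <<'E'
from h import *
im=cams.read_camera("scene")
for n in ("blank1_mid","gate"):
    r=search_frame(n,"scene");print(n,[(round(x["score"],2),np.round(np.array(x["extent"])*[512,384,512,384]).tolist()) for x in r[:8]])
cv2.imwrite("pics/s5.png",cv2.resize(im[140:270,180:350,::-1],None,fx=4,fy=4,interpolation=cv2.INTER_CUBIC))
E
```

```text
t 15.5333 Ftool [-3.1  8.9  0. ] Frad -1.3 Ftan -9.3 pos rel [-0.2 10.  -1.5] grip 20.0 0.0255 theta meas -0.197 r 55.8
blank1_mid []
gate []
```

View pics/s5.png

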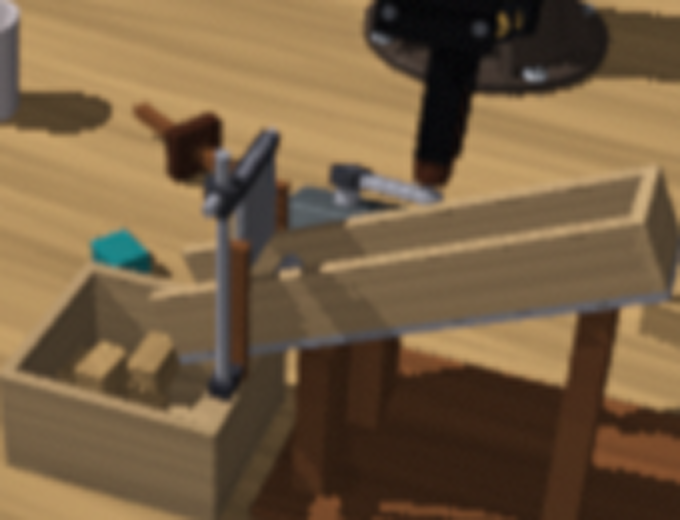

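>>> apply_moves --series '[{"dr":[0,0,0],"xyz":[0.1,-1.3,0],"gripper":1},{"dr":[0,0,0],"xyz":[0.2,-2.5,0],"gripper":1},{"dr":[0,0,0],"xyz":[0.2,-2.5,0],"gripper":1},{"dr":[0,0,0],"xyz":[0.2,-2.5,0],"gripper":1},{"dr":[0,0,0],"xyz":[0.2,-2.5,0],"gripper":1}]'

```text
t: 16.1
position: [0.5542, 0.1497, 0.2108]
eef_rot: [0.656, 0.73, 0.144, 0.129]
contact_force: [11.2, -0.1, 4.2]
opening: 0.0258
grip_force: 20.0
```

```bash
python3 f.py 6.12
python3 - <<'E'
from h import *
im=cams.read_camera("top")
for n in ("blank1_mid","lip"):
    r=search_frame(n,"top");print(n,[(round(x["score"],2),np.round(np.array(x["extent"])*[512,384,512,384]).tolist()) for x in r[:8]])
cv2.imwrite("pics/t5.png",cv2.resize(im[110:240,130:330,::-1],None,fx=3.5,fy=3.5,interpolation=cv2.INTER_CUBIC))
E
```

```text
t 16.1 Ftool [-1.3 11.9  0.3] Frad 0.7 Ftan -12.0 pos rel [ 0.1  8.  -1.5] grip 20.0 0.0258 theta meas -0.163 r 55.8
blank1_mid [(0.6, [279.0, 167.0, 10.0, 14.0])]
lip [(0.65, [199.0, 176.0, 119.0, 100.0])]
```

View pics/t5.png

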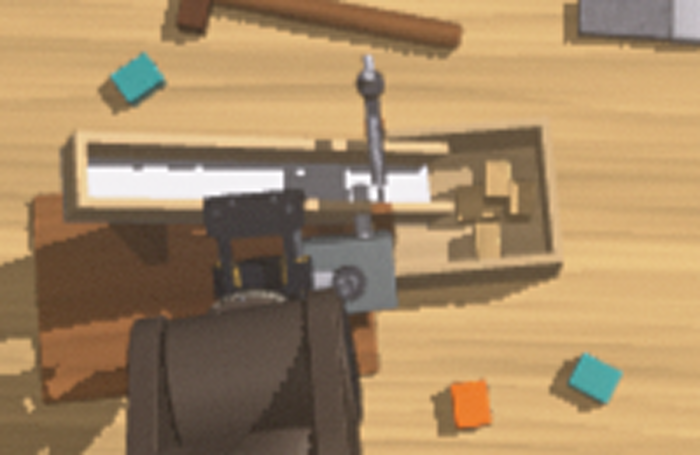

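Run:
```python
import numpy as np
f=lambda t:np.array([55*np.cos(t),-55*np.sin(t)])
for a,b,n in ((6.13,4.33,18),(4.33,2.53,18),(2.53,0.73,18),(.73,-.02,9)):
    print(a,[(f(t)-f(a)).round(1).tolist() for t in np.linspace(a,b,n+1)[1:]])
```

```text
6.13 [[-1.1, 5.4], [-2.8, 10.6], [-4.9, 15.7], [-7.6, 20.5], [-10.7, 25.0], [-14.2, 29.2], [-18.2, 33.0], [-22.5, 36.4], [-27.1, 39.4], [-32.0, 41.9], [-37.2, 43.9], [-42.5, 45.3], [-47.9, 46.2], [-53.4, 46.6], [-58.9, 46.4], [-64.3, 45.7], [-69.7, 44.4], [-74.9, 42.6]]
4.33 [[-5.0, -2.3], [-9.7, -5.1], [-14.2, -8.3], [-18.3, -12.0], [-22.0, -16.1], [-25.2, -20.5], [-28.0, -25.2], [-30.4, -30.2], [-32.2, -35.4], [-33.5, -40.7], [-34.3, -46.2], [-34.5, -51.7], [-34.1, -57.2], [-33.3, -62.6], [-31.8, -67.9], [-29.9, -73.0], [-27.4, -78.0], [-24.5, -82.6]]
2.53 [[3.4, -4.3], [7.2, -8.3], [11.3, -11.9], [15.9, -15.0], [20.7, -17.7], [25.7, -19.9], [30.9, -21.6], [36.3, -22.7], [41.8, -23.3], [47.3, -23.4], [52.7, -22.9], [58.1, -21.8], [63.4, -20.3], [68.5, -18.2], [73.3, -15.6], [77.9, -12.5], [82.1, -9.0], [86.0, -5.1]]
0.73 [[2.9, 3.5], [5.5, 7.3], [7.8, 11.3], [9.7, 15.4], [11.3, 19.7], [12.6, 24.1], [13.4, 28.6], [13.9, 33.2], [14.0, 37.8]]
```

>>> apply_moves --series '[{"dr":[0,0,0],"xyz":[0,0,0],"gripper":1},{"dr":[0,0,0],"xyz":[0,0,0],"gripper":1},{"dr":[0,0,0],"xyz":[-1.1,5.4,0],"gripper":1},{"dr":[0,0,0],"xyz":[-2.8,10.6,0],"gripper":1},{"dr":[0,0,0],"xyz":[-4.9,15.7,0],"gripper":1},{"dr":[0,0,0],"xyz":[-7.6,20.5,0],"gripper":1},{"dr":[0,0,0],"xyz":[-10.7,25,0],"gripper":1},{"dr":[0,0,0],"xyz":[-14.2,29.2,0],"gripper":1},{"dr":[0,0,0],"xyz":[-18.2,33,0],"gripper":1},{"dr":[0,0,0],"xyz":[-22.5,36.4,0],"gripper":1},{"dr":[0,0,0],"xyz":[-27.1,39.4,0],"gripper":1},{"dr":[0,0,0],"xyz":[-32,41.9,0],"gripper":1},{"dr":[0,0,0],"xyz":[-37.2,43.9,0],"gripper":1},{"dr":[0,0,0],"xyz":[-42.5,45.3,0],"gripper":1},{"dr":[0,0,0],"xyz":[-47.9,46.2,0],"gripper":1},{"dr":[0,0,0],"xyz":[-53.4,46.6,0],"gripper":1},{"dr":[0,0,0],"xyz":[-58.9,46.4,0],"gripper":1},{"dr":[0,0,0],"xyz":[-64.3,45.7,0],"gripper":1},{"dr":[0,0,0],"xyz":[-69.7,44.4,0],"gripper":1},{"dr":[0,0,0],"xyz":[-74.9,42.6,0],"gripper":1}]'

```text
t: 17.92
position: [0.6006, 0.0786, 0.2261]
eef_rot: [0.656, 0.73, 0.142, 0.128]
contact_force: [4.3, -4.6, 3.6]
opening: 0.0262
grip_force: 20.0
```

```bash
python3 f.py 4.33
```

```text
t 17.9167 Ftool [-5.   4.9 -1.9] Frad 6.4 Ftan -2.8 pos rel [-75.5  49.5  -1.3] grip 20.0 0.0262 theta meas -1.956 r 54.5
```

>>> apply_moves --series '[{"dr":[0,0,0],"xyz":[-5,-1.6,0],"gripper":1},{"dr":[0,0,0],"xyz":[-9.7,-4.3,0],"gripper":1},{"dr":[0,0,0],"xyz":[-14.2,-7.5,0],"gripper":1},{"dr":[0,0,0],"xyz":[-18.3,-11.2,0],"gripper":1},{"dr":[0,0,0],"xyz":[-22,-15.3,0],"gripper":1},{"dr":[0,0,0],"xyz":[-25.2,-19.7,0],"gripper":1},{"dr":[0,0,0],"xyz":[-28,-24.4,0],"gripper":1},{"dr":[0,0,0],"xyz":[-30.4,-29.4,0],"gripper":1},{"dr":[0,0,0],"xyz":[-32.2,-34.6,0],"gripper":1},{"dr":[0,0,0],"xyz":[-33.5,-39.9,0],"gripper":1},{"dr":[0,0,0],"xyz":[-34.3,-45.4,0],"gripper":1},{"dr":[0,0,0],"xyz":[-34.5,-50.9,0],"gripper":1},{"dr":[0,0,0],"xyz":[-34.1,-56.4,0],"gripper":1},{"dr":[0,0,0],"xyz":[-33.3,-61.8,0],"gripper":1},{"dr":[0,0,0],"xyz":[-31.8,-67.1,0],"gripper":1},{"dr":[0,0,0],"xyz":[-29.9,-72.2,0],"gripper":1},{"dr":[0,0,0],"xyz":[-27.4,-77.2,0],"gripper":1},{"dr":[0,0,0],"xyz":[-24.5,-81.8,0],"gripper":1}]'

```text
t: 19.42
position: [0.5258, 0.0478, 0.1946]
eef_rot: [0.656, 0.731, 0.142, 0.126]
contact_force: [0.8, 8.6, 3.9]
opening: 0.026
grip_force: 20.0
```

```bash
python3 f.py 2.53
```

```text
t 19.4167 Ftool [ 8.5  3.  -3. ] Frad -8.7 Ftan -2.4 pos rel [-98.3 -34.3  -1.1] grip 20.0 0.026 theta meas 2.486 r 54.6
```

>>> apply_moves --series '[{"dr":[0,0,0],"xyz":[4.2,-3.9,0],"gripper":1},{"dr":[0,0,0],"xyz":[8.4,-7.7,0],"gripper":1},{"dr":[0,0,0],"xyz":[12.5,-11.3,0],"gripper":1},{"dr":[0,0,0],"xyz":[17.1,-14.4,0],"gripper":1},{"dr":[0,0,0],"xyz":[21.9,-17.1,0],"gripper":1},{"dr":[0,0,0],"xyz":[26.9,-19.3,0],"gripper":1},{"dr":[0,0,0],"xyz":[32.1,-21,0],"gripper":1},{"dr":[0,0,0],"xyz":[37.5,-22.1,0],"gripper":1},{"dr":[0,0,0],"xyz":[43,-22.7,0],"gripper":1},{"dr":[0,0,0],"xyz":[48.5,-22.8,0],"gripper":1},{"dr":[0,0,0],"xyz":[53.9,-22.3,0],"gripper":1},{"dr":[0,0,0],"xyz":[59.3,-21.2,0],"gripper":1},{"dr":[0,0,0],"xyz":[64.6,-19.7,0],"gripper":1},{"dr":[0,0,0],"xyz":[69.7,-17.6,0],"gripper":1},{"dr":[0,0,0],"xyz":[74.5,-15,0],"gripper":1},{"dr":[0,0,0],"xyz":[79.1,-11.9,0],"gripper":1},{"dr":[0,0,0],"xyz":[83.3,-8.4,0],"gripper":1},{"dr":[0,0,0],"xyz":[87.2,-4.5,0],"gripper":1}]'

```text
t: 20.92
position: [0.5145, 0.1334, 0.1939]
eef_rot: [0.656, 0.73, 0.142, 0.128]
contact_force: [5.4, -4.3, 5.6]
opening: 0.0259
grip_force: 20.0
```

```bash
python3 f.py .73
```

```text
t 20.9167 Ftool [-4.9  6.7 -3.3] Frad -8.1 Ftan -1.7 pos rel [-11.9 -36.6  -1.3] grip 20.0 0.0259 theta meas 0.69 r 55.9
```

>>> apply_moves --series '[{"dr":[0,0,0],"xyz":[1.8,4.5,0],"gripper":1},{"dr":[0,0,0],"xyz":[4.4,8.3,0],"gripper":1},{"dr":[0,0,0],"xyz":[6.7,12.3,0],"gripper":1},{"dr":[0,0,0],"xyz":[8.6,16.4,0],"gripper":1},{"dr":[0,0,0],"xyz":[10.2,20.7,0],"gripper":1},{"dr":[0,0,0],"xyz":[11.5,25.1,0],"gripper":1},{"dr":[0,0,0],"xyz":[12.3,29.6,0],"gripper":1},{"dr":[0,0,0],"xyz":[12.8,33.5,0],"gripper":1},{"dr":[0,0,0],"xyz":[12.9,36,0],"gripper":1},{"dr":[0,0,0],"xyz":[12.9,37,0],"gripper":1},{"dr":[0,0,0],"xyz":[12.9,37,0],"gripper":1}]'

```text
t: 21.83
position: [0.5456, 0.1496, 0.2071]
eef_rot: [0.656, 0.731, 0.141, 0.127]
contact_force: [-3.9, -2.2, 7.8]
opening: 0.0256
grip_force: 20.0
```

```bash
python3 f.py 0
```

```text
t 21.8333 Ftool [-1.8 -0.9 -8.7] Frad -1.8 Ftan 0.9 pos rel [ 0.9 -1.4 -1.3] grip 20.0 0.0256 theta meas 0.006 r 55.9
```

>>> apply_moves --series '[{"dr":[0,0,0],"xyz":[0,0.8,0],"gripper":1},{"dr":[0,0,0],"xyz":[0,0.8,0],"gripper":1},{"dr":[0,0,0],"xyz":[0,0.3,0],"gripper":0.65},{"dr":[0,0,0],"xyz":[0,-0.5,0],"gripper":0.5},{"dr":[0,0,0],"xyz":[0,-0.5,0],"gripper":0.4},{"dr":[0,0,0],"xyz":[0,-0.5,0],"gripper":0.4},{"dr":[0,0,0],"xyz":[0,-0.5,0],"gripper":0.4},{"dr":[0,0,0],"xyz":[0,-0.5,-15],"gripper":0.4},{"dr":[0,0,0],"xyz":[0,-0.5,-40],"gripper":0.4},{"dr":[0,0,0],"xyz":[0,-0.5,-70],"gripper":0.4},{"dr":[0,0,0],"xyz":[0,-0.5,-100],"gripper":0.4},{"dr":[0,0,0],"xyz":[0,-0.5,-130],"gripper":0.4},{"dr":[0,0,0],"xyz":[0,-0.5,-150],"gripper":0.4},{"dr":[0,0,0],"xyz":[0,-0.5,-150],"gripper":0.4},{"dr":[0,0,0],"xyz":[0,-0.5,-150],"gripper":0.4}]'

```text
t: 23.08
position: [0.4901, 0.1436, 0.3469]
eef_rot: [0.656, 0.73, 0.143, 0.128]
contact_force: [0.2, 0.5, -0.9]
opening: 0.0567
grip_force: 0.0
```

Run:
```python
from h import *
a=cams.read_camera("scene")[140:270,150:330,::-1];b=cams.read_camera("top")[110:240,180:330,::-1]
g=lambda x,k:cv2.resize(x,None,fx=k,fy=k,interpolation=cv2.INTER_CUBIC)
cv2.imwrite("pics/end.png",np.hstack([g(a,2.4),g(b,2.4)]))
T=cam("top")
```

```text
(no output)
```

View pics/end.png

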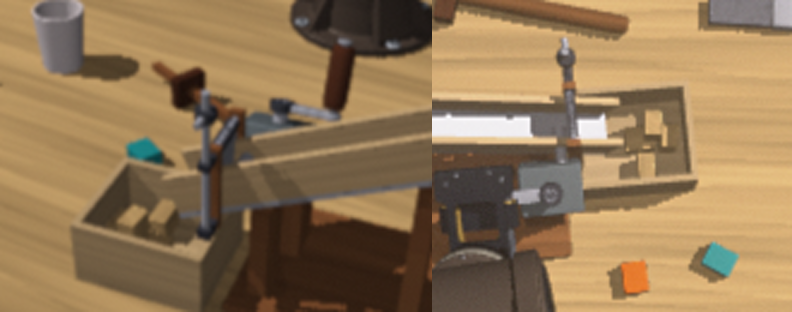

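Run:
```python
from h import *
go([.63,-.10,.36],yaw(6.1)*DOWN)
T=cam("top")
P=back(T,np.array([[180+(u-432)/2.4,110+v/2.4] for u,v in ((684,88),(697,184))]),.08)
print(Y.inv().apply(P-[.6585,-.001,0]).round(4))
```

```text
xyz [-257.2, 110.5, 28.3] dr [0.382, -0.0, 0.001]
[[ 0.0561 -0.0727  0.08  ]
 [-0.0692 -0.0769  0.08  ]]
```

>>> apply_moves --series '[{"dr":[0.05,0,0],"xyz":[-30,10,0],"gripper":0.4},{"dr":[0.1,0,0],"xyz":[-60,25,5],"gripper":0.4},{"dr":[0.2,0,0],"xyz":[-95,40,10],"gripper":0.4},{"dr":[0.28,0,0],"xyz":[-130,55,14],"gripper":0.4},{"dr":[0.38,0,0],"xyz":[-165,70,18],"gripper":0.4},{"dr":[0.38,0,0],"xyz":[-200,85,22],"gripper":0.4},{"dr":[0.38,0,0],"xyz":[-235,100,26],"gripper":0.4},{"dr":[0.38,0,0],"xyz":[-257,110,28],"gripper":0.4},{"dr":[0.38,0,0],"xyz":[-257,110,28],"gripper":0.4},{"dr":[0.38,0,0],"xyz":[-257,110,28],"gripper":0.4}]'

```text
t: 24.02
position: [0.63, -0.101, 0.3587]
eef_rot: [0.669, 0.743, 0.001, -0.001]
contact_force: [-0.9, 0.1, -0.8]
opening: 0.0569
grip_force: 0.0
```

Run:
```python
from h import *
im=cams.read_camera("wrist");cv2.imwrite("pics/w9.png",cv2.resize(im[60:330,110:410,::-1],None,fx=2.2,fy=2.2,interpolation=cv2.INTER_CUBIC))
```

```text
(no output)
```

View pics/w9.png

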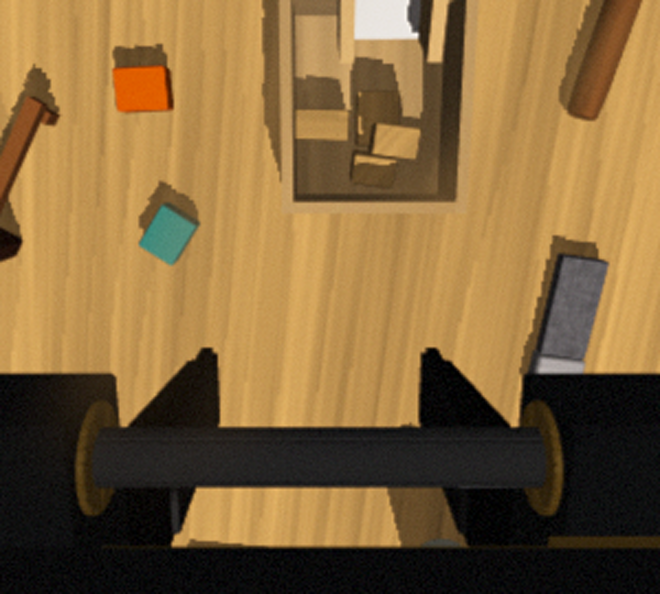

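The wrist view shows four blanks inside the standing crate, at about (320,125), (378,118), (396,142) and (373,170). The chute mouth is empty and the bystanders look undisturbed.

```bash
python3 -c "
from station import workorder
print(workorder.job_done())"
```

```text
the job is handed in; nothing more can be done
None
```

The job is handed in at about 24 s of the 72 s: the crate stands under the chute (about 6 mm off its mark) with all four blanks in it, the gate was wound up to its stop (about 6 rad, 12 N at the sleeve), held there, and wound back down shut, and the bystanders I could see were where they started.

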